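# Load a cable winder with two empty spools and its end cap

## Task

Load the cable winder: thread the broad empty spool onto its horizontal rod first, then the slim spool, and then fit the square end cap fully home over the rod's end, so that the spools stand side by side against the stop disc. Do not knock the other things on the desk about, and let everything go at the end.

Things in the scene. Friction and masses are not known exactly. Their poses are not given: they have to be found in the camera images.
- rod_root (a point): Root of the fixed winder's horizontal steel rod: on the rod's axis at the outer face of the stop disc (44 mm diameter, 8 mm thick), 175 mm above the desk. The rod (20 mm diameter, 136 mm long, last 8 mm tapering to 12 mm) runs from here along this frame's -y axis to its free end; z is up. The base plate below is 12 mm thick, 150 mm (x) by 270 mm (y).
- post (a point): Foot of the winder's grey upright post, 50 mm (x) by 30 mm (y), its top 372 mm above the desk, on the stop's side of the rod; its near face is 85 mm behind the stop disc's outer face, joined to it by a 24 mm shaft. A small crank sits on its far side.
- rod_tip (a point): Centre of the rod's free end, 136 mm from the root.
- lamp_mid (a point): Middle of the underside of the winder's fixed LED bar, parallel to the rod, straight above it, underside 160 mm over the rod's axis; 30 mm wide (x), 25 mm tall, 290 mm long (reaching 39 mm beyond the rod's free end). A gripper pointing straight down does not fit under it over a spool: tilt the tool 30 to 40 degrees, reaching in from the robot's side.
- broad_center (a point): Centre of the broad spool: black plastic, two round flanges 110 mm in diameter and 6 mm thick, 56 mm wide overall, hub 48 mm, through hole 28 mm in diameter along its y axis (level). It stands on its rims in a grey cradle, centre about 65 mm above the desk; it may have rolled about its axis. About 160 g.
- slim_center (a point): Centre of the slim spool: like the broad one but 92 mm in diameter and 36 mm wide overall, flanges 6 mm, hole 28 mm along its y axis (level); centre about 54 mm above the desk. About 100 g.
- cradle_broad: Middle of the underside of the broad spool's fixed cradle: a 100 mm (x) by 62 mm (y) plate with two rails 18 mm high that are parallel to the spool's axis (y).
- cradle_slim: Middle of the underside of the slim spool's fixed cradle: 100 mm (x) by 42 mm (y), rails 18 mm high. The cradles may stand in either order.
- cap_center (a point): Centre of the aluminium end cap: a square block 44 x 44 mm, 64 mm long (its y axis), lying on the desk, centre 22 mm up. A blind bore 26 mm in diameter, 40 mm deep, opens in its +y end (32 mm from here). Fully home, the bore's bottom meets the rod's end, leaving the spools 4 mm of play. It may push the slim spool along the rod. 120 g.
- spray: Bystander, to be left alone: white plastic bottle with a red cap, 68 mm across, 190 mm tall; the point is the middle of its underside.
- jar: Bystander, to be left alone: white plastic jar, 56 mm across, 70 mm tall; the point is the middle of its underside.
- mug: Bystander, to be left alone: white mug, 80 mm across, 90 mm tall, handle on its +y side; the point is the middle of its underside.
- driver_grip (a point): Bystander, to be left alone: screwdriver lying flat; the point is on its handle.
- wrench_grip (a point): Bystander, to be left alone: wrench lying flat; the point is on its handle.
- carton: Bystander, to be left alone: small cardboard box 120 x 90 x 60 mm; the point is the middle of its underside.
- vial: Bystander, to be left alone: slim white plastic bottle, 44 mm across, 85 mm tall; the point is the middle of its underside.
Mind the look-alikes: they are no part of the job. What is shaped like the part that bears broad_center but red is not meant. What is shaped like the part that bears cap_center but blue is not meant.

How it is judged:
On the way, in this order (a step that is already met when the one before it is completed fails the run):
1. the broad spool is threaded on the rod, and the slim one is not yet (x of broad_center in the frame of rod_root between -0.012 and 0.012 m and z of broad_center in the frame of rod_root between -0.012 and 0.012 m and y of broad_center in the frame of rod_root between -0.115 and -0.02 m and angle between the y axis of broad_center and the y axis of rod_root, either way round below 0.35 rad), for 0.2 s.
2. the slim spool is threaded on the rod outside the broad one (all of step 1 and x of slim_center in the frame of rod_root between -0.012 and 0.012 m and z of slim_center in the frame of rod_root between -0.012 and 0.012 m and y of slim_center in the frame of rod_root between -0.135 and -0.06 m and angle between the y axis of slim_center and the y axis of rod_root, either way round below 0.35 rad), for 0.2 s.
At the end, for the whole second after the job is handed in: Both spools hang on the rod, the broad one against the stop disc, the slim one against it (each within 9 mm of its place and 9 mm of the rod axis); the cap is over the rod end within 7 mm of fully home (8 mm off axis, 0.2 rad); all released and at rest (x of broad_center in the frame of rod_root between -0.009 and 0.009 m and z of broad_center in the frame of rod_root between -0.009 and 0.009 m and y of broad_center in the frame of rod_root between -0.037 and -0.022 m and angle between the y axis of each of broad_center, slim_center, cap_center and the y axis of rod_root, either way round below 0.2 rad and x of slim_center in the frame of rod_root between -0.009 and 0.009 m and z of slim_center in the frame of rod_root between -0.009 and 0.009 m and y of slim_center in the frame of rod_root between -0.083 and -0.066 m and x of cap_center in the frame of rod_root between -0.008 and 0.008 m and z of cap_center in the frame of rod_root between -0.008 and 0.008 m and y of cap_center in the frame of rod_root between -0.135 and -0.118 m and linear speed of each of broad, slim, cap below 0.02 m/s and angular speed of each of broad, slim, cap below 0.3 rad/s); the robot touches nothing.
It fails at once if one of the other things on the desk (bottles, jar, mug, screwdriver, wrench, carton) is moved by more than 30 mm (distance of any of spray, jar, mug, driver_grip, wrench_grip, carton, vial from where it was at the start of the episode above 0.03 m).
It also fails if it takes over 72 s, if anything falls off the work surface, if the arm or the gripper's body presses on something with over 40 N, if the wrist force passes 120 N, or if a joint passes its speed limit or range.

## Robot

A 6-joint arm with a two-finger parallel gripper is mounted at the origin on the work surface. World frame = base frame: x ahead of the robot, y to its left, z up, the work surface at z = 0. Lengths are in m, angles in rad, forces in N, time in s.
With the tool pointing down it reaches from about 0.375 to 0.975 m from the base axis. Payload 3.8 kg.
Tool frame: the origin (TCP) lies on the centre line of the jaws, within the pads' length; the fingertips stand 8 mm ahead of it and the grasp point (between the pads) lies 11 mm behind it; z points along the fingers, y is the line along which they close (so a half turn about z gives the same grasp; the last joint's range is limited). The gripper opens to 88 mm and grips with 3 to 60 N. Pads are 18 mm wide; open, the fingers measure 123 mm over their backs; the gripper's body (75 mm by 187 mm) begins 45 mm behind the grasp point.
Start: joints at [-1.341, 0.264, 1.604, -0, 1.274, -0.037], TCP at [0.178, -0.651, 0.209] pointing down, gripper open.
Joint ranges: [-2.63, 2.63], [-0.94, 2.18], [0.31, 2.57], [-1.31, 4.45], [0, 2.66], [-2.55, 2.55]. Speed limits (rad/s): [2.57, 2.57, 3.14, 3.14, 3.14, 3.14].

## Interface

Orientations are given as a rotation vector (axis times angle).
In Python, from station import get_state, capture, camera_params, finish_job, boxes_of gives the robot as it stands. The module is installed in compiled form; this text tells all that it offers.
- The arm moves only by the shell command python3 -m pendant 'ROWS' [FORCE]. ROWS is JSON, a list of rows, each a list of 7 numbers: the closure, from -1 (fully open) to 1 (shut), then the shift along the tool's x, y, z in mm, then the turn, a rotation vector about the tool's x, y, z in rad. A call has 1 to 8 rows; each row is the pose to reach, as a shift and turn from the pose commanded when the call began, along the tool's axes at that moment; what a row does not reach only later rows make up. A row lasts 1/10 s, in which the tool goes at most 50 mm and 8.59 degrees, less where a joint would pass 70% of its speed; a pose out of reach is approached as far as the arm can. A call with a gripper value outside its range is refused whole. The fingers move at their own pace and stop on an object; FORCE is the grip in N (left out, the last holds). Time passes only in rows, so rows that repeat a pose let the fingers close. It gives the time, the measured TCP pose, the force, the opening and the grip force at its end, in the units of the state.
- get_state(): the state, without advancing time (a new reading comes with each control period).
- capture(name): name is "scene" or "top"; returns (picture, depth): 420x560x3 uint8, blue, green, red; 420x560 float32, m along the optical axis (not along the pixel's ray), 0 where there is no reading.
- camera_params(name): a dict with "fx", "fy", "cx", "cy" (pixels), "position" and "attitude" of the camera in the world. Camera axes: x right, y down, z forward; pixel columns grow to the right and rows downward; lengths in m; the calibration is good to about 2 mm. A picture is of the moment at which its call begins. camera_params takes no time and is no camera call.
- finish_job(): hands the job in; it is judged then, once.
Trained networks look in the newest picture that a camera, given by its name, has taken for a name from the list of things; names that differ only in an ending like _2 or _b are one class to them, and where a whole thing is asked for, a point or a joint stands for the part that bears it (a point fixed in the world has none). Each returns a list of dicts, best first, with "p" (0 to 1); they miss things now and then, are a little off and sometimes report something else, mostly with a low value. They report only what shows in the picture. A call takes as long as a camera call. They do not tell look-alikes from the thing itself.
- boxes_of(camera, label): "point" ([x, y, z] in m, in world coordinates, good to about 4 mm: the middle of the surface that is visible of it).
The state is a dict: "clock": time; "q": joint angles; "qd": joint speeds; "joint_efforts": joint torques, N m; "eef_pos": TCP position; "tcp_rot": TCP orientation; "wrist_force": force on the tool from outside, world axes, zero at the start; "ft_torque": the same for the moment, N m; "opening": opening from 0.0 (shut) to 1.0 (fully open); "gripper_force": force on a finger pad.
Only numpy, scipy, OpenCV 4.12 (cv2) and the standard library are available. Lean on these libraries where they do the work, as an engineer would, in place of code of your own. Each camera call takes 0.05 s, during which the arm holds its last target. There are 200 camera calls.

## Working session

There is one attempt and no reset: what is moved stays moved. The work goes in short steps, Python scripts to look and compute and a shell command to move; the robot and the scene stay as the last step left them, time stands still between calls to the robot, and variables do not carry over. Pictures are saved under pics/ and viewed, at most 10 in all, crops included, and the job is handed in when it is done.

```bash
mkdir -p pics; ls; cat > h.py <<'E'
import numpy as np, cv2
from station import *
from scipy.spatial.transform import Rotation as R
def cam(n):
    p=camera_params(n); return p
def Rc(p):
    a=np.array(p["attitude"]); 
    return a if a.shape==(3,3) else (R.from_rotvec(a).as_matrix() if a.size==3 else R.from_quat(a).as_matrix())
def cloud(n,d):
    p=cam(n); v,u=np.indices(d.shape)
    P=np.stack([(u-p["cx"])/p["fx"]*d,(v-p["cy"])/p["fy"]*d,d],-1)
    W=P@Rc(p).T+np.array(p["position"]); W[d==0]=np.nan; return W
def proj(n,X):
    p=cam(n); c=Rc(p).T@(np.array(X)-p["position"]); return np.round([p["fx"]*c[0]/c[2]+p["cx"],p["fy"]*c[1]/c[2]+p["cy"]])
E
python3 - <<'E'
from h import *
for n in("scene","top"):
    p=camera_params(n);print(n,p)
    im,d=capture(n);cv2.imwrite(f"pics/{n}0.png",im);np.save(f"{n}0.npy",d)
    for l in "rod_root post rod_tip lamp_mid broad_center slim_center cradle_broad cradle_slim cap_center spray jar mug driver_grip wrench_grip carton vial".split():
        print(l,[(np.round(b["point"],3).tolist(),round(b["p"],2),proj(n,b["point"]).tolist()) for b in boxes_of(n,l)[:3]])
print(get_state())
E
```

```text
pics
scene {'fx': 420.6387090062447, 'fy': 420.6387090062447, 'cx': 276.79955071301623, 'cy': 207.85626632354848, 'position': array([ 1.13116375, -0.48404598,  1.06074191]), 'attitude': array([-2.15892758, -1.12201372,  0.44764596])}
rod_root [([0.649, 0.14, 0.062], 0.92, [356.0, 255.0])]
post [([0.651, 0.141, 0.06], 0.61, [357.0, 255.0]), ([0.496, -0.117, 0.07], 0.46, [255.0, 259.0]), ([0.52, -0.122, 0.008], 0.41, [259.0, 278.0])]
rod_tip [([0.653, 0.137, 0.061], 0.81, [356.0, 256.0]), ([0.476, -0.333, 0.005], 0.26, [188.0, 304.0])]
lamp_mid [([0.65, 0.138, 0.061], 0.83, [356.0, 256.0])]
broad_center [([0.3, -0.354, 0.069], 0.89, [151.0, 253.0]), ([0.464, -0.327, 0.082], 0.83, [184.0, 285.0])]
slim_center [([0.493, -0.116, 0.068], 0.65, [255.0, 259.0]), ([0.52, -0.122, 0.01], 0.55, [259.0, 277.0])]
cradle_broad [([0.478, -0.333, 0.003], 0.74, [189.0, 305.0])]
cradle_slim [([0.519, -0.123, 0.009], 0.45, [258.0, 278.0])]
cap_center [([0.352, 0.158, 0.046], 0.87, [300.0, 198.0]), ([0.437, 0.083, 0.045], 0.58, [298.0, 223.0]), ([0.518, -0.119, 0.008], 0.51, [259.0, 277.0])]
spray [([0.5
[... 2228 characters left out ...]
clock': 1.7, 'q': array([-1.34091239e+00,  2.63901803e-01,  1.60402271e+00,  1.43184880e-05,
        1.27368272e+00, -3.69111141e-02]), 'qd': array([-4.70395016e-04, -1.16296060e-03, -5.37283522e-04,  5.57615484e-05,
        6.14269628e-05,  1.24786890e-03]), 'joint_efforts': array([-5.50569416e-05, -5.02039969e+01, -3.57242024e+01,  7.28916354e-02,
        1.87274121e-02, -1.18932482e-05]), 'eef_pos': array([ 0.17795119, -0.65110941,  0.20859222]), 'tcp_rot': array([-3.11366710e+00, -4.17830239e-01, -1.91989586e-05]), 'wrist_force': array([-0.24965285, -0.15895084, -0.18437528]), 'ft_torque': array([ 0.00822734, -0.03191686, -0.06739225]), 'gripper_force': 0.0, 'opening': 1.000347580166863}
```

```bash
python3 - <<'E'
import cv2,numpy as np
a=cv2.imread("pics/scene0.png");cv2.imwrite("pics/s1.png",cv2.resize(a[120:390,100:450],None,fx=2.2,fy=2.2,interpolation=2))
a=cv2.imread("pics/top0.png");cv2.imwrite("pics/t1.png",cv2.resize(a[100:330,100:440],None,fx=2.3,fy=2.3,interpolation=2))
E
```

```text
(no output)
```

View pics/s1.png

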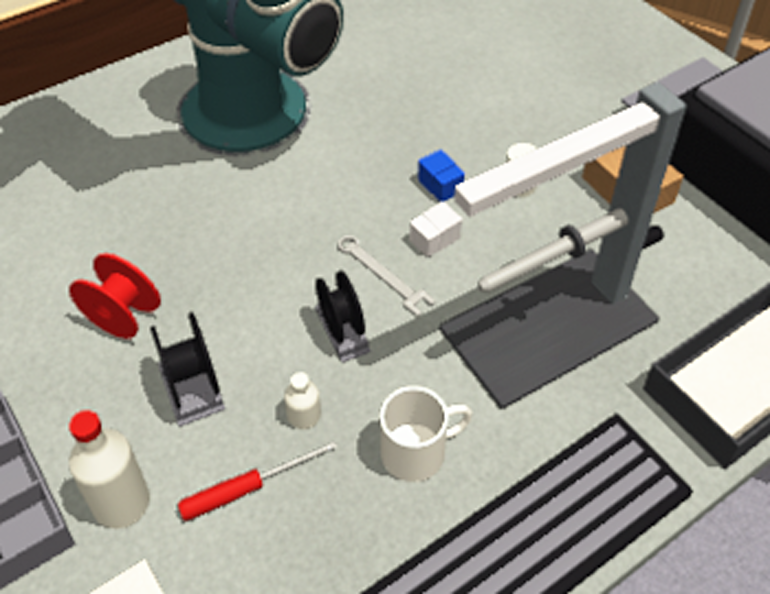

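View pics/t1.png

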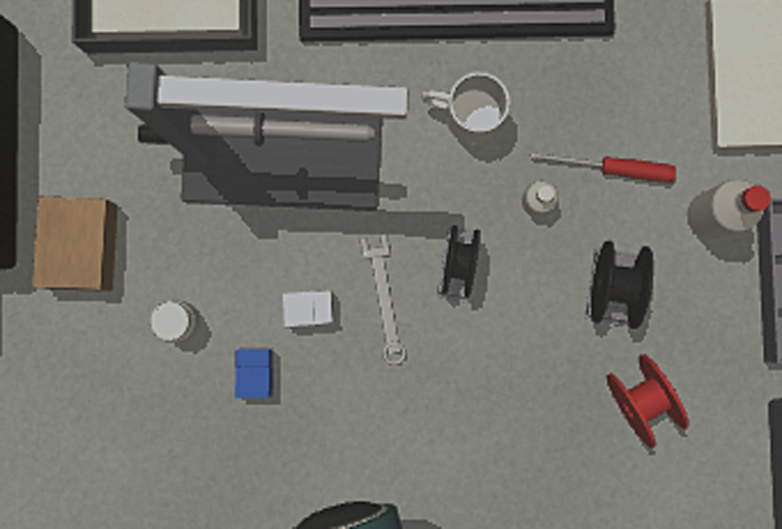

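In the crops (same layout in both views) there are two spool pairs and one cap pair to tell apart:
- **Broad spool:** black at scene px ~(184,285). The red one at (151,253) is the look-alike.
- **Slim spool:** black at (255,259).
- **Cap:** white/aluminium at (298,223). The blue one at (300,198) is the look-alike.

The rod runs from the disc at about (360,228) to its tip at about (320,250). Next I fit the shapes to the depth clouds and make one enlarged crop to confirm.

```bash
cat >> h.py <<'E'
from scipy.optimize import least_squares
def cyl(P,r,h0,h1): # axis y, from h0 to h1
    a=np.hypot(P[:,0],P[:,2])-r; b=np.abs(P[:,1]-(h0+h1)/2)-(h1-h0)/2
    return np.minimum(np.maximum(a,b),0)+np.hypot(np.maximum(a,0),np.maximum(b,0))
def spool(r,w): return lambda P: np.min([cyl(P,r,-w/2,-w/2+.006),cyl(P,r,w/2-.006,w/2),cyl(P,.024,-w/2,w/2)],0)
def box(s):
    def f(P):
        q=np.abs(P)-np.array(s)/2; return np.minimum(q.max(1),0)+np.linalg.norm(np.maximum(q,0),axis=1)
    return f
rod=lambda P: cyl(P,.010,-.128,0.0)
def fit(W,sdf,x0,pitch=False,it=1):
    def res(p):
        M=R.from_euler('zx',[p[3],p[4] if pitch else 0]).as_matrix()
        return sdf((W-p[:3])@M)
    s=least_squares(res,x0,loss='soft_l1',f_scale=.002,x_scale=[.01,.01,.01,.1,.1])
    return s.x,np.median(np.abs(s.fun)),len(W)
def pts(W,c,r,zlo,zhi,mask=None):
    k=(np.abs(W[...,0]-c[0])<r[0])&(np.abs(W[...,1]-c[1])<r[1])&(W[...,2]>zlo)&(W[...,2]<zhi)
    if mask is not None:k&=mask
    return W[k]
def clouds(tag=None):
    out={}
    for n in("scene","top"):
        if tag is None: im,d=capture(n)
        else: im,d=cv2.imread(f"pics/{n}{tag}.png"),np.load(f"{n}{tag}.npy")
        out[n]=(im,cloud(n,d))
    return out
E
python3 - <<'E'
from h import *
C=clouds(0)
T=dict(broad=((.45,-.325),(.08,.06),.045,.13,spool(.055,.056),(.45,-.325,.065)),
 slim=((.475,-.113),(.07,.045),.035,.11,spool(.046,.036),(.475,-.113,.054)),
 cap=((.425,.086),(.05,.05),.008,.06,box((.044,.064,.044)),(.425,.086,.022)),
 lamp=((.645,.1),(.08,.25),.3,.366,box((.03,.29,.025)),(.645,.1,.347)))
for k,(c,r,a,b,f,x0) in T.items():
    for ns in (("scene",),("top",),("scene","top")):
        W=np.concatenate([pts(C[n][1],c,r,a,b) for n in ns])
        if len(W)<20: print(k,ns,len(W));continue
        x,m,n=fit(W,f,list(x0)+[0,0]); print(k,ns,np.round(x[:4],4),round(m,4),n)
for n in C:
    W=pts(C[n][1],(.64,.12),(.08,.2),.15,.2); print(n,len(W),W.min(0),W.max(0))
    h=np.histogram(W[:,1],20); print(h[0],np.round(h[1],3))
    # disc points
    k=W[(W[:,2]>.188)]; print("disc",len(k),k.mean(0) if len(k) else 0)
    V=pts(C[n][1],(.64,.2),(.1,.25),.2,.33);print("post",len(V),V.min(0),V.max(0))
a=cv2.imread("pics/scene0.png");b=cv2.imread("pics/top0.png")
cv2.imwrite("pics/cap.png",np.hstack([cv2.resize(a[180:240,280:340],(390,390),interpolation=2),cv2.resize(b[205:275,190:260],(390,390),interpolation=2)]))
E
```

```text
broad ('scene',) [ 0.4456 -0.3228  0.0643 -0.1846] 0.0008 493
broad ('top',) [ 0.4468 -0.3242  0.0632 -0.1827] 0.0007 584
broad ('scene', 'top') [ 0.446  -0.3239  0.0638 -0.1828] 0.0009 1077
slim ('scene',) [ 0.4824 -0.113   0.0548 -0.1828] 0.0006 403
slim ('top',) [ 0.4833 -0.1144  0.0536 -0.1849] 0.0009 277
slim ('scene', 'top') [ 0.483  -0.1134  0.0541 -0.1812] 0.0008 680
cap ('scene',) [0.4248 0.0917 0.0229 0.0666] 0.0011 371
cap ('top',) [0.4261 0.0902 0.0216 0.0682] 0.0016 314
cap ('scene', 'top') [0.4248 0.0914 0.0222 0.0731] 0.0014 685
lamp ('scene',) [ 0.6417  0.102   0.3474 -0.0881] 0.0012 1736
lamp ('top',) [ 0.6406  0.103   0.3467 -0.0546] 0.0013 1626
lamp ('scene', 'top') [ 0.6412  0.1021  0.347  -0.0765] 0.0011 3362
scene 815 [ 0.62193986 -0.00461761  0.15039501] [0.67658641 0.24717655 0.19997182]
[ 37  35  33  34  29  33  30  29  31  29  87  37  33  37  32  37  34 146
  34  18] [-0.005  0.008  0.021  0.033  0.046  0.058  0.071  0.084  0.096  0.109
  0.121  0.134  0.146  0.159  0.172  0.184  0.197  0.209  0.222  0.235
  0.247]
disc 133 [0.65093864 0.17576818 0.19262879]
post 675 [0.62325551 0.21216991 0.20009755] [0.67739236 0.24482285 0.32988435]
top 695 [ 0.62303326 -0.00433979  0.15087904] [0.6693308  0.24552523 0.19903564]
[31 27 35 29 36 32 31 29 34 33 50 50 38 38 37 39 41 60 11 14] [-0.004  0.008  0.021  0.033  0.046  0.058  0.071  0.083  0.096  0.108
  0.121  0.133  0.146  0.158  0.171  0.183  0.196  0.208  0.221  0.233
  0.246]
disc 90 [0.64180181 0.15630708 0.1920003 ]
post 204 [0.62377087 0.21383577 0.20008194] [0.66204124 0.24559388 0.32814533]
```

View pics/cap.png

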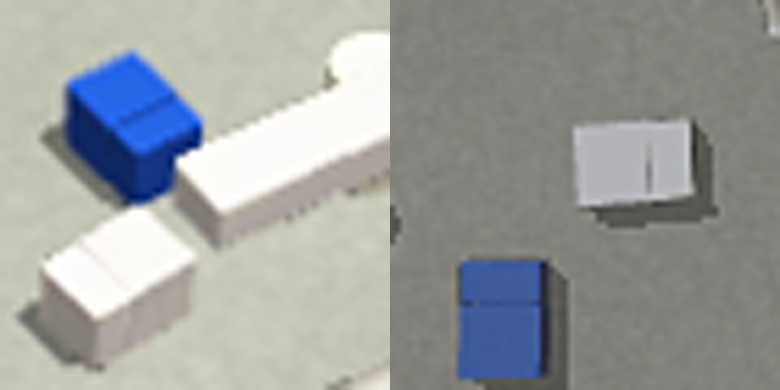

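The crop shows the white cap with its seam about 24 mm from its −y end, next to a solid face, so the bore faces +y toward the stop as needed. The blue cap is turned 90° and is not meant. Now I fit the rod.

```bash
python3 - <<'E'
from h import *
C=clouds(0)
f=lambda P: np.min([cyl(P,.010,-.130,0),cyl(P,.022,0,.008),cyl(P,.012,.008,.085)],0)
for ns in (("scene",),("top",),("scene","top")):
    W=np.concatenate([pts(C[n][1],(.645,.1),(.04,.15),.15,.2) for n in ns]); W=W[W[:,1]<.2]
    x,m,n=fit(W,f,[.65,.13,.175,-.08,0],pitch=True)
    d=R.from_euler('zx',[x[3],x[4]]).as_matrix()[:,1]
    print(ns,np.round(x,4),round(m,5),n,"tip",x[:3]-.136*d)
    W=np.concatenate([pts(C[n][1],(.645,.1),(.04,.15),.15,.2) for n in ns]); print("tip end along axis",np.nanpercentile((W-x[:3])@d,[0,.5,1]))
s=get_state(); print(R.from_rotvec(s['tcp_rot']).as_matrix().round(3))
E
```

```text
('scene',) [ 0.6425  0.1312  0.1754 -0.0735  0.0018] 0.00089 592 tip [ 0.63253886 -0.00438978  0.17520824]
tip end along axis [-0.13632454 -0.13499048 -0.13429134]
('top',) [ 0.6432  0.1299  0.1745 -0.0681  0.0024] 0.00117 582 tip [ 0.63394017 -0.00574618  0.17420952]
tip end along axis [-0.13467878 -0.13324059 -0.13164288]
('scene', 'top') [ 0.6429  0.1308  0.175  -0.0713  0.0018] 0.00105 1174 tip [ 0.63321785 -0.0048378   0.17470676]
tip end along axis [-0.13592184 -0.13486108 -0.13285114]
[[ 0.965  0.264  0.   ]
 [ 0.264 -0.965  0.   ]
 [ 0.    -0.    -1.   ]]
```

```bash
cat >> h.py <<'E'
ROOT=np.array([.6429,.1308,.175]); RY=-.0715
def ax(y): return np.array([-np.sin(y),np.cos(y),0])
def tool(y,tilt):
    d=ax(y); e=np.array([np.cos(y),np.sin(y),0]); z=np.sin(tilt)*e-np.array([0,0,np.cos(tilt)])
    return np.stack([np.cross(-d,z),-d,z],1)
def go(gp,y,tilt):
    "gp: world grasp point -> shift mm & rotvec in the tool frame"
    s=get_state(); M=R.from_rotvec(s['tcp_rot']).as_matrix(); T=tool(y,tilt)
    p=np.array(gp)+.011*T[:,2]; print("t",round(s['clock'],2),"open",round(s['opening'],3),"F",np.round(s['wrist_force'],1),"gp now",np.round(s['eef_pos']-.011*M[:,2],4))
    print("  shift",np.round(M.T@(p-s['eef_pos'])*1000,1),"turn",np.round(R.from_matrix(M.T@T).as_rotvec(),3))
def onrod(a,dz=0): return ROOT+a*ax(RY)+np.array([0,0,dz])
E
python3 -c "
from h import *
go((.446,-.324,.205),-.183,.63)"
```

```text
t 1.7 open 1.0 F [-0.2 -0.2 -0.2] gp now [ 0.178  -0.6511  0.2196]
  shift [ 350.6 -242.1   12.5] turn [-0.142  0.619  0.435]
```

```bash
python3 -m pendant '[[-1,40,-28,0,-0.02,0.07,0.05],[-1,80,-56,0,-0.03,0.14,0.1],[-1,125,-86,0,-0.05,0.22,0.155],[-1,170,-117,0,-0.07,0.3,0.21],[-1,215,-148,0,-0.09,0.38,0.265],[-1,260,-179,0,-0.106,0.46,0.32],[-1,305,-210,6,-0.125,0.54,0.38],[-1,345,-238,12,-0.142,0.619,0.435]]' 40; python3 -c "
from h import *
go((.446,-.324,.205),-.183,.63)
go((.446,-.324,.11),-.183,.63)"
```

```text
clock: 2.5
eef_pos: [0.4348, -0.3468, 0.2001]
tcp_rot: [2.917, -0.273, 0.958]
wrist_force: [1.3, 0.0, 0.5]
opening: 1.001
gripper_force: 0.0
t 2.5 open 1.001 F [1.3 0.  0.5] gp now [ 0.4284 -0.3456  0.2089]
  shift [  8.3 -24.5  11. ] turn [ 0.003 -0.004 -0.003]
t 2.5 open 1.001 F [1.3 0.  0.5] gp now [ 0.4284 -0.3456  0.2089]
  shift [-48.  -24.6  87.6] turn [ 0.003 -0.004 -0.003]
```

```bash
python3 -m pendant '[[-1,0,0,0,0,0,0],[-1,0,0,0,0,0,0]]' 40; python3 -c "
from h import *
go((.446,-.324,.205),-.183,.63)
go((.446,-.324,.11),-.183,.63)"
```

```text
clock: 2.7
eef_pos: [0.4339, -0.3458, 0.1984]
tcp_rot: [2.923, -0.265, 0.951]
wrist_force: [-0.3, -0.8, 0.4]
opening: 0.999
gripper_force: 0.0
t 2.7 open 0.999 F [-0.3 -0.8  0.4] gp now [ 0.4275 -0.3446  0.2073]
  shift [ 10.4 -23.6  10.4] turn [-0.001  0.001  0.002]
t 2.7 open 0.999 F [-0.3 -0.8  0.4] gp now [ 0.4275 -0.3446  0.2073]
  shift [-45.5 -23.6  87.2] turn [-0.001  0.001  0.002]
```

```bash
python3 -m pendant '[[-1,10,-24,10,0,0,0.002],[-1,0,-24,25,0,0,0.002],[-1,-20,-24,52,0,0,0.002],[-1,-36,-24,74,0,0,0.002],[-1,-45.5,-23.6,87,0,0,0.002],[-1,-45.5,-23.6,87,0,0,0.002],[-1,-45.5,-23.6,87,0,0,0.002]]' 40; python3 -c "
from h import *
go((.446,-.324,.11),-.183,.63)"
```

```text
clock: 3.4
eef_pos: [0.453, -0.329, 0.1032]
tcp_rot: [2.92, -0.273, 0.953]
wrist_force: [0.1, -0.2, -0.1]
opening: 0.998
gripper_force: 0.0
t 3.4 open 0.998 F [ 0.1 -0.2 -0.1] gp now [ 0.4466 -0.3278  0.112 ]
  shift [-2.3 -3.6  0.9] turn [ 0.002 -0.001 -0.003]
```

```bash
python3 -m pendant '[[1,0,0,0,0,0,0],[1,0,0,0,0,0,0],[1,0,0,0,0,0,0],[1,0,0,0,0,0,0],[1,0,0,0,0,0,0],[1,0,0,0,0,0,0]]' 40
```

```text
clock: 4.0
eef_pos: [0.4525, -0.3269, 0.1021]
tcp_rot: [2.922, -0.271, 0.952]
wrist_force: [0.6, 0.6, 0.6]
opening: 0.477
gripper_force: 0.0
```

```bash
python3 -m pendant '[[1,0,0,0,0,0,0],[1,0,0,0,0,0,0]]' 40; python3 - <<'E'
from h import *
im,d=capture("scene"); im2,d2=capture("top")
cv2.imwrite("pics/g1.png",np.hstack([cv2.resize(im[200:340,110:250],(400,400),interpolation=2),cv2.resize(im2[160:300,300:440],(400,400),interpolation=2)]))
E
```

```text
clock: 4.2
eef_pos: [0.4525, -0.3268, 0.1019]
tcp_rot: [2.922, -0.271, 0.952]
wrist_force: [0.5, 0.1, 0.4]
opening: 0.302
gripper_force: 0.0
```

View pics/g1.png

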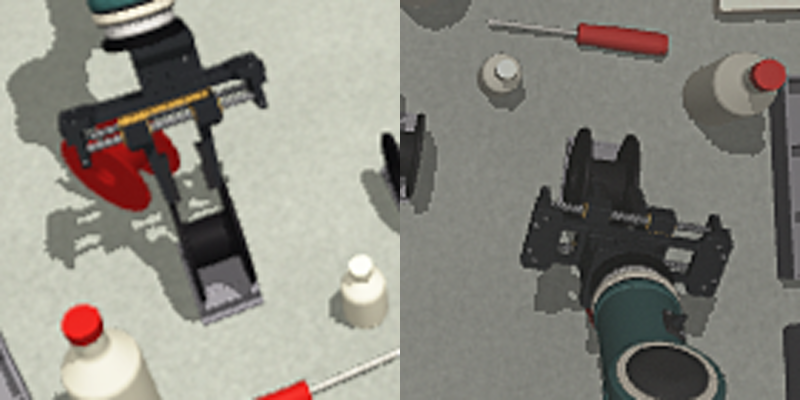

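```bash
python3 - <<'E'
from h import *
s=get_state(); M=R.from_rotvec(s['tcp_rot']).as_matrix(); print(s['opening'],s['clock'])
C=clouds()
for n in C:
    im,W=C[n]; P=((W-s['eef_pos'])@M).reshape(-1,3)*1000; c=im.reshape(-1,3)
    k=(np.abs(P[:,0])<60)&(np.abs(P[:,1])<70)&(P[:,2]>-90)&(P[:,2]<60)
    P=P[k]; 
    for z0 in range(-80,50,10):
        q=P[(P[:,2]>=z0)&(P[:,2]<z0+10)]
        print(n,z0,len(q),"y:",np.histogram(q[:,1],np.arange(-70,71,10))[0],"x",np.round(np.percentile(q[:,0],[5,50,95])) if len(q) else '')
E
```

```text
0.2032728721930806 4.3
scene -80 50 y: [ 0  0  0  0  8 17  2  1 13  9  0  0  0  0] x [-3.  8. 12.]
scene -70 43 y: [ 0  0  0  0  8 11  0  1 14  9  0  0  0  0] x [ 4.  8. 10.]
scene -60 46 y: [ 0  0  0  0  6 17  1  1 14  7  0  0  0  0] x [ 5.  8. 12.]
scene -50 39 y: [ 0  0  0  0  6 14  1  0 13  5  0  0  0  0] x [ 5.  8. 12.]
scene -40 31 y: [ 0  0  0  0  2 11  1  1 13  3  0  0  0  0] x [ 5.  8. 10.]
scene -30 27 y: [ 0  0  0  1 13  0  0  0  1 12  0  0  0  0] x [-29.  -9.   1.]
scene -20 28 y: [ 0  0  0  2 15  0  0  0  2  9  0  0  0  0] x [-44.   7.  16.]
scene -10 28 y: [ 0  0  0  1 15  0  0  0  1 11  0  0  0  0] x [-46.  15.  22.]
scene 0 104 y: [ 0  0  0  0 19 19 20 19 18  9  0  0  0  0] x [-30. -16.  25.]
scene 10 88 y: [ 0  0  0  0 17 16 15 16 16  8  0  0  0  0] x [-13.  -7.  27.]
scene 20 79 y: [ 0  0  0  0 16 13 15 13 14  8  0  0  0  0] x [-9. -4. 29.]
scene 30 64 y: [ 0  0  0  1 12 10 10 12 12  7  0  0  0  0] x [-10.  -6.  26.]
scene 40 42 y: [ 0  0  0  1 13  5  6  5  4  8  0  0  0  0] x [-18. -10.  26.]
top -80 16 y: [ 0  0  0  0  0  0  0  4 11  1  0  0  0  0] x [-8.  6. 10.]
top -70 10 y: [0 0 0 0 0 0 1 2 5 2 0 0 0 0] x [ 3.  8. 10.]
top -60 29 y: [0 0 0 0 4 7 1 6 8 3 0 0 0 0] x [-2.  8. 11.]
top -50 28 y: [0 0 0 0 2 5 2 9 7 3 0 0 0 0] x [-7.  8. 11.]
top -40 18 y: [0 0 0 0 1 4 3 5 5 0 0 0 0 0] x [-6.  8. 10.]
top -30 30 y: [ 0  0  0  2 22  1  0  0  2  3  0  0  0  0] x [-45. -16.   6.]
top -20 33 y: [ 0  0  0  3 17  0  0  0  1 12  0  0  0  0] x [-48.   4.  11.]
top -10 38 y: [ 0  0  0  5 17  0  0  0  2 14  0  0  0  0] x [-53.   8.  19.]
top 0 90 y: [ 0  0  0  6 19 17  7 10 19 12  0  0  0  0] x [-43. -15.  21.]
top 10 80 y: [ 0  0  0  1 10 13 12 11 16 17  0  0  0  0] x [-22.  -6.  25.]
top 20 44 y: [ 0  0  0  0 16  1  6  6  6  9  0  0  0  0] x [-37.  -2.  26.]
top 30 44 y: [ 0  0  0  3 19  3  4  1  5  9  0  0  0  0] x [-46.  -4.  27.]
top 40 35 y: [ 0  0  0  5 19  0  0  1  2  8  0  0  0  0] x [-54. -16.  23.]
```

```bash
python3 - <<'E'
from h import *
s=get_state(); M=R.from_rotvec(s['tcp_rot']).as_matrix()
im,d=capture("scene"); im=cv2.resize(im[210:310,130:230],(600,600),interpolation=2)
for z in (8,0,-11,-30,-56):
    u=(proj("scene",s['eef_pos']+M[:,2]*z/1000)-[130,210])*6; cv2.circle(im,(int(u[0]),int(u[1])),4,(0,255,255) if z else (0,0,255),-1)
cv2.imwrite("pics/g2.png",im)
W=cloud("scene",d); W=pts(W,(.46,-.325),(.07,.06),.045,.1); print(fit(W,spool(.055,.056),[.446,-.324,.064,-.18,0]),s['opening'],s['gripper_force'])
E
```

```text
(array([ 0.44566648, -0.32292305,  0.06429235, -0.17996808,  0.        ]), np.float64(0.0009044571098278976), 379) 0.11959181865543676 0.0
```

View pics/g2.png

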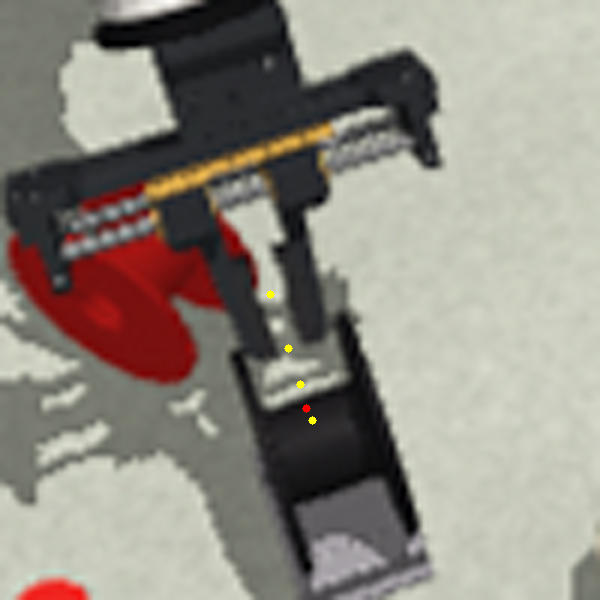

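The picture shows the fingers ending at about (270,355) and (312,340). That is about 38 mm short of where the stated tool frame puts the tips (lowest yellow dot, (312,420)), so they closed above the spool and didn't touch it. I measure the true tip offset before going on.

```bash
python3 - <<'E'
from h import *
s=get_state(); M=R.from_rotvec(s['tcp_rot']).as_matrix(); print(s['opening'],s['clock'],s['gripper_force'])
C=clouds()
for n in C:
    im,W=C[n]; P=((W-s['eef_pos'])@M).reshape(-1,3)*1000
    k=(np.abs(P[:,0])<14)&(np.abs(P[:,1])<20)&(P[:,2]>-90)&(P[:,2]<0); P=P[k]
    print(n,np.histogram(P[:,2],np.arange(-90,1,5)), np.sort(P[P[:,2]<-20][:,2])[-12:].round(1))
    for sg in(-1,1):
        q=P[(P[:,2]<-35)&(P[:,1]*sg>0)]; print(sg,np.percentile(q[:,1],[2,50,98]).round(1),np.percentile(q[:,0],[2,50,98]).round(1))
E
```

```text
0.07176446375224983 4.45 0.0
scene (array([13, 14, 24, 24, 24, 20, 22, 21, 22, 18, 19, 12,  0,  1,  1,  1,  0,
        0]), array([-90, -85, -80, -75, -70, -65, -60, -55, -50, -45, -40, -35, -30,
       -25, -20, -15, -10,  -5,   0])) [-34.4 -34.3 -33.7 -33.6 -33.6 -33.4 -33.4 -33.2 -32.2 -31.5 -31.1 -21.9]
-1 [-18.9 -11.6  -3.8] [-3.5  8.3 11.8]
1 [ 3.8 11.9 18.5] [ 1.6  8.  12.7]
top (array([ 1,  0,  7,  8,  3,  7, 11, 11, 13, 13,  8,  8,  0,  1,  0,  1,  1,
        0]), array([-90, -85, -80, -75, -70, -65, -60, -55, -50, -45, -40, -35, -30,
       -25, -20, -15, -10,  -5,   0])) [-36.5 -36.4 -36.2 -34.7 -34.5 -34.5 -32.1 -31.8 -30.7 -30.4 -30.  -24.2]
-1 [-14.8  -9.8  -1.8] [ 2.2  8.5 11.7]
1 [ 1.8  9.2 16.1] [-7.8  8.1 10.4]
```

```bash
sed -i 's/p=np.array(gp)+.011\*T/p=np.array(gp)+.050*T/; s/-.011\*M\[:,2\]/-.050*M[:,2]/' h.py; python3 -m pendant '[[-1,0,0,0,0,0,0],[-1,0,0,0,0,0,0],[-1,0,0,0,0,0,0],[-1,0,0,0,0,0,0],[-1,0,0,0,0,0,0],[-1,0,0,0,0,0,0],[-1,0,0,0,0,0,0],[-1,0,0,0,0,0,0]]' 40; python3 -c "
from h import *
go((.446,-.324,.11),-.182,.63)"
```

```text
clock: 5.35
eef_pos: [0.4525, -0.3269, 0.1019]
tcp_rot: [2.922, -0.271, 0.952]
wrist_force: [-0.0, 0.1, 0.8]
opening: 0.704
gripper_force: 0.0
t 5.35 open 0.704 F [-0.   0.1  0.8] gp now [ 0.4235 -0.3215  0.1423]
  shift [-0.8 -1.7 39.4] turn [ 0.001  0.    -0.003]
```

```bash
python3 -m pendant '[[-1,0,-1.7,0,0,0,0],[-1,0,-1.7,0,0,0,0],[-1,-0.8,-1.7,10,0,0,-0.003],[-1,-0.8,-1.7,25,0,0,-0.003],[-1,-0.8,-1.7,39,0,0,-0.003],[-1,-0.8,-1.7,39,0,0,-0.003]]' 40;  python3 -m pendant '[[1,0,0,0,0,0,0],[1,0,0,0,0,0,0],[1,0,0,0,0,0,0],[1,0,0,0,0,0,0],[1,0,0,0,0,0,0],[1,0,0,0,0,0,0]]' 40
```

```text
clock: 5.95
eef_pos: [0.4746, -0.3282, 0.0677]
tcp_rot: [2.925, -0.267, 0.949]
wrist_force: [-0.3, 0.2, -0.2]
opening: 1.002
gripper_force: 0.0
clock: 6.55
eef_pos: [0.4749, -0.3296, 0.0704]
tcp_rot: [2.921, -0.267, 0.952]
wrist_force: [-0.1, 0.1, 1.5]
opening: 0.632
gripper_force: 40.0
```

```bash
python3 -c "
from h import *
go((.446,-.324,.11),-.182,.63)
s=get_state();M=R.from_rotvec(s['tcp_rot']).as_matrix();g=s['eef_pos']-.05*M[:,2]
go(g+[0,0,.12],-.182,.63)"
```

```text
t 6.55 open 0.632 F [-0.1  0.1  1.5] gp now [ 0.4459 -0.3242  0.1108]
  shift [-0.5 -0.3  0.7] turn [ 0.002 -0.001  0.   ]
t 6.55 open 0.632 F [-0.1  0.1  1.5] gp now [ 0.4459 -0.3242  0.1108]
  shift [ 70.7   0.1 -96.9] turn [ 0.002 -0.001  0.   ]
```

```bash
python3 -m pendant '[[1,6,0,-8,0,0,0],[1,18,0,-25,0,0,0],[1,32,0,-44,0,0,0],[1,47,0,-64,0,0,0],[1,60,0,-82,0,0,0],[1,70,0,-97,0,0,0],[1,70,0,-97,0,0,0]]' 40; cat >> h.py <<'E'
def held(sdf,c0,y0,r,zlo,zhi):
    "fit held object; print its centre offset from the grasp point in yaw frame"
    s=get_state(); M=R.from_rotvec(s['tcp_rot']).as_matrix(); g=s['eef_pos']-.05*M[:,2]
    C=clouds(); W=np.concatenate([C[n][1].reshape(-1,3) for n in C])
    P=(W-s['eef_pos'])@M
    k=(np.linalg.norm(W-c0,axis=1)<r)&(W[:,2]>zlo)&(W[:,2]<zhi)&~((P[:,2]<-.029)|((np.abs(P[:,0])<.014)&(P[:,2]<-.026)))
    x,m,n=fit(W[k],sdf,list(c0)+[y0,0],pitch=True); print("held",np.round(x,4),round(m,4),n,"centre-gp",np.round(x[:3]-g,4)); return x,g
E
python3 - <<'E'
from h import *
s=get_state(); print(s['opening'],s['gripper_force'],s['eef_pos'])
M=R.from_rotvec(s['tcp_rot']).as_matrix(); g=s['eef_pos']-.05*M[:,2]
x,g=held(spool(.055,.056),g-[0,0,.046],-.182,.07,g[2]-.12,g[2]-.005)
go(onrod(-.195)+[0,0,.046],RY,.63)
E
```

```text
clock: 7.25
eef_pos: [0.4752, -0.3305, 0.1928]
tcp_rot: [2.916, -0.265, 0.956]
wrist_force: [0.2, 0.2, -2.0]
opening: 0.633
gripper_force: 40.0
0.6334258759462986 39.96040339116007 [ 0.47516639 -0.33049177  0.19284691]
held [ 0.4465 -0.325   0.1847 -0.181   0.0133] 0.0009 626 centre-gp [ 0.0004 -0.0001 -0.0484]
t 7.35 open 0.631 F [-0.4  0.6 -0.7] gp now [ 0.445  -0.3234  0.2294]
  shift [ 103.3 -292.    85.4] turn [ 0.066  0.001 -0.089]
```

```bash
python3 -m pendant '[[1,9,-24,7,0.005,0,-0.007],[1,22,-62,18,0.014,0,-0.019],[1,37,-104,30,0.023,0,-0.03],[1,52,-148,43,0.033,0,-0.045],[1,68,-192,56,0.043,0,-0.058],[1,83,-236,68,0.053,0,-0.071],[1,96,-272,79,0.06,0,-0.082],[1,104,-292,84,0.066,0.001,-0.089]]' 40; python3 -m pendant '[[1,0,0,0,0,0,0],[1,0,0,0,0,0,0]]' 40; python3 - <<'E'
from h import *
s=get_state(); M=R.from_rotvec(s['tcp_rot']).as_matrix(); g=s['eef_pos']-.05*M[:,2]
x,g=held(spool(.055,.056),g-[0,0,.047],RY,.07,g[2]-.12,g[2]-.005)
off=x[:3]-g
go(onrod(-.195)-off,RY,.63)
go(onrod(-.030)-off,RY,.63)
E
```

```text
clock: 8.15
eef_pos: [0.658, -0.0627, 0.1792]
tcp_rot: [2.968, -0.101, 0.961]
wrist_force: [-1.0, -1.2, -1.7]
opening: 0.63
gripper_force: 40.0
clock: 8.35
eef_pos: [0.6571, -0.0654, 0.1798]
tcp_rot: [2.967, -0.104, 0.961]
wrist_force: [-0.9, 0.9, -1.5]
opening: 0.63
gripper_force: 40.0
held [ 6.280e-01 -6.210e-02  1.732e-01 -8.660e-02  1.000e-04] 0.0007 763 centre-gp [ 0.0002  0.0013 -0.0471]
t 8.45 open 0.629 F [-0.2 -0.1 -1.3] gp now [ 0.6278 -0.0647  0.2212]
  shift [ 1.5  0.3 -0.1] turn [ 0.     0.002 -0.001]
t 8.45 open 0.629 F [-0.2 -0.1 -1.3] gp now [ 0.6278 -0.0647  0.2212]
  shift [ 1.300e+00 -1.647e+02 -1.000e-01] turn [ 0.     0.002 -0.001]
```

```bash
python3 -m pendant '[[1,1.5,-6,-0.5,0,0.001,0],[1,1.5,-18,-0.5,0,0.001,0],[1,1.5,-32,-0.5,0,0.001,0],[1,1.5,-46,-0.5,0,0.001,0],[1,1.5,-60,-0.5,0,0.001,0],[1,1.5,-72,-0.5,0,0.001,0],[1,1.5,-80,-0.5,0,0.001,0]]' 40; python3 - <<'E'
from h import *
s=get_state(); M=R.from_rotvec(s['tcp_rot']).as_matrix(); g=s['eef_pos']-.05*M[:,2]
print((R.from_euler('z',RY).as_matrix().T@(g-ROOT)).round(4), s['wrist_force'],s['ft_torque'])
E
```

```text
clock: 9.15
eef_pos: [0.6649, 0.0134, 0.1842]
tcp_rot: [2.963, -0.108, 0.969]
wrist_force: [0.1, 0.1, -2.6]
opening: 0.635
gripper_force: 40.0
[ 0.0008 -0.1155  0.0496] [ 0.12697578  0.12971981 -2.58197004] [0.07280975 0.41167511 0.05178743]
```

```bash
python3 -m pendant '[[1,-0.5,-8,0.5,0,0,0],[1,-0.5,-22,0.5,0,0,0],[1,-0.5,-36,0.5,0,0,0],[1,-0.5,-50,0.5,0,0,0],[1,-0.5,-64,0.5,0,0,0],[1,-0.5,-76,0.5,0,0,0],[1,-0.5,-83,0.5,0,0,0],[1,-0.5,-83,0.5,0,0,0]]' 40; python3 - <<'E'
from h import *
s=get_state(); M=R.from_rotvec(s['tcp_rot']).as_matrix(); g=s['eef_pos']-.05*M[:,2]
print((R.from_euler('z',RY).as_matrix().T@(g-ROOT)).round(4), s['wrist_force'],s['ft_torque'])
im,d=capture("scene"); cv2.imwrite("pics/r1.png",cv2.resize(im[160:300,280:460],None,fx=3.5,fy=3.5,interpolation=2))
x,g=held(spool(.055,.056),onrod(-.031),RY,.07,g[2]-.12,g[2]-.005)
print((R.from_euler('z',RY).as_matrix().T@(x[:3]-ROOT)).round(4))
E
```

```text
clock: 9.95
eef_pos: [0.671, 0.0965, 0.1835]
tcp_rot: [2.963, -0.106, 0.969]
wrist_force: [0.4, -0.1, -1.1]
opening: 0.631
gripper_force: 40.0
[ 0.0009 -0.0322  0.0488] [ 0.39020386 -0.14672264 -1.08569173] [0.00931725 0.43010508 0.08146343]
held [ 0.6417  0.0982  0.176  -0.0602  0.0274] 0.0011 831 centre-gp [ 0.0003 -0.     -0.0477]
[ 0.0012 -0.0326  0.001 ]
```

View pics/r1.png

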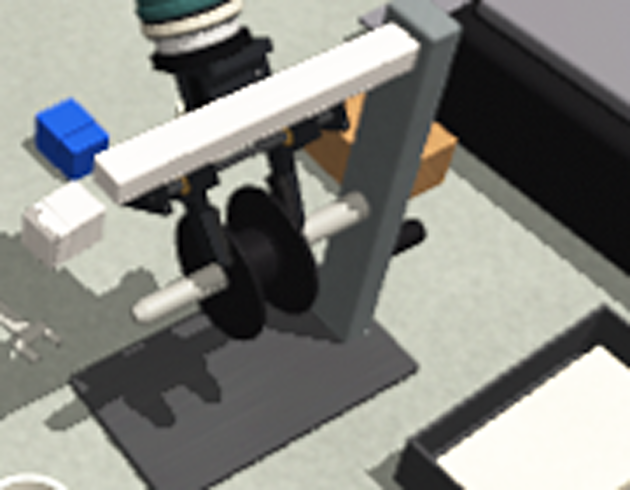

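The spool is on the rod and under the lamp, with no contact force. Now seat it, release it, and back out along the tool axis.

```bash
python3 -m pendant '[[1,0,-2,0,0,0,0],[1,-1,-3.5,1.2,0,0,0],[1,-1.8,-3.5,2.4,0,0,0],[-1,-1.8,-3.5,2.4,0,0,0],[-1,-1.8,-3.5,2.4,0,0,0],[-1,-1.8,-3.5,2.4,0,0,0],[-1,-1.8,-3.5,2.4,0,0,0],[-1,-1.8,-3.5,2.4,0,0,0]]' 40; python3 -m pendant '[[-1,0,0,0,0,0,0],[-1,0,0,-15,0,0,0],[-1,0,0,-40,0,0,0],[-1,0,0,-75,0,0,0],[-1,0,0,-110,0,0,0],[-1,0,0,-135,0,0,0],[-1,0,0,-145,0,0,0],[-1,0,0,-145,0,0,0]]' 40; python3 - <<'E'
from h import *
C=clouds()
W=np.concatenate([C[n][1].reshape(-1,3) for n in C]); W=W[(np.linalg.norm(W-onrod(-.03),axis=1)<.075)&(W[:,2]>.1)&(W[:,2]<.24)]
f=lambda P:np.minimum(spool(.055,.056)(P),np.inf)
W2=W[(np.hypot(*(((W-ROOT)@R.from_euler('z',RY).as_matrix())[:,[0,2]]).T)>.03)]
x,m,n=fit(W2,f,list(onrod(-.03))+[RY,0],pitch=True);print(np.round(x,4),m,n,(R.from_euler('z',RY).as_matrix().T@(x[:3]-ROOT)).round(4))
go((.483,-.1135,.25),-.182,.63)
go((.483,-.1135,.092),-.182,.63)
E
```

```text
clock: 10.9
eef_pos: [0.6714, 0.0999, 0.1805]
tcp_rot: [2.963, -0.106, 0.969]
wrist_force: [0.3, 0.1, -0.8]
opening: 0.996
gripper_force: 0.0
clock: 11.7
eef_pos: [0.5862, 0.1063, 0.2995]
tcp_rot: [2.963, -0.106, 0.974]
wrist_force: [0.4, -0.0, 0.1]
opening: 0.998
gripper_force: 0.0
[ 0.641   0.1021  0.1713 -0.0748 -0.001 ] 0.0007832818588969382 1021 [ 0.0001 -0.0287 -0.0037]
t 11.8 open 0.998 F [0.  0.1 0. ] gp now [0.5562 0.108  0.3365]
  shift [-97.4 229.4  36.1] turn [-0.065 -0.001  0.089]
t 11.8 open 0.998 F [0.  0.1 0. ] gp now [0.5562 0.108  0.3365]
  shift [-190.6  229.3  163.7] turn [-0.065 -0.001  0.089]
```

```bash
python3 -m pendant '[[-1,-15,30,0,-0.01,0,0.013],[-1,-30,70,8,-0.02,0,0.027],[-1,-47,112,16,-0.032,0,0.044],[-1,-65,154,24,-0.044,0,0.06],[-1,-82,194,30,-0.055,0,0.075],[-1,-97,229,36,-0.065,-0.001,0.089],[-1,-97,229,36,-0.065,-0.001,0.089]]' 40; python3 -c "
from h import *
go((.483,-.1135,.092),-.182,.63)"
```

```text
clock: 12.5
eef_pos: [0.509, -0.122, 0.2054]
tcp_rot: [2.924, -0.279, 0.941]
wrist_force: [-0.1, -0.1, -0.7]
opening: 1.001
gripper_force: 0.0
t 12.5 open 1.001 F [-0.1 -0.1 -0.7] gp now [ 0.4803 -0.1165  0.2461]
  shift [-87.9  -3.5 126.3] turn [ 0.004  0.007 -0.007]
```

```bash
python3 -m pendant '[[-1,-18,-3.5,26,0.004,0.007,-0.007],[-1,-42,-3.5,60,0.004,0.007,-0.007],[-1,-65,-3.5,94,0.004,0.007,-0.007],[-1,-82,-3.5,118,0.004,0.007,-0.007],[-1,-88,-3.5,126,0.004,0.007,-0.007],[-1,-88,-3.5,126,0.004,0.007,-0.007]]' 40; python3 -c "
from h import *
go((.483,-.1135,.092),-.182,.63)"; python3 -m pendant '[[1,0,0,0,0,0,0],[1,0,0,0,0,0,0],[1,0,0,0,0,0,0],[1,0,0,0,0,0,0],[1,0,0,0,0,0,0],[1,0,0,0,0,0,0],[1,0,0,0,0,0,0],[1,0,0,0,0,0,0]]' 40
```

```text
clock: 13.1
eef_pos: [0.5139, -0.1138, 0.0528]
tcp_rot: [2.927, -0.255, 0.954]
wrist_force: [-0.5, -0.2, -0.2]
opening: 1.0
gripper_force: 0.0
t 13.1 open 1.0 F [-0.5 -0.2 -0.2] gp now [ 0.4848 -0.1088  0.0932]
  shift [-1.5  5.3  0.4] turn [-0.006  0.     0.006]
clock: 13.9
eef_pos: [0.5165, -0.1156, 0.0576]
tcp_rot: [2.92, -0.255, 0.965]
wrist_force: [-0.2, 0.3, 1.0]
opening: 0.406
gripper_force: 39.4
```

```bash
python3 -m pendant '[[1,6,0,-8,0,0,0],[1,18,0,-25,0,0,0],[1,32,0,-44,0,0,0],[1,47,0,-64,0,0,0],[1,60,0,-82,0,0,0],[1,73,0,-101,0,0,0],[1,73,0,-101,0,0,0],[1,73,0,-101,0,0,0]]' 40; python3 - <<'E'
from h import *
s=get_state(); M=R.from_rotvec(s['tcp_rot']).as_matrix(); g=s['eef_pos']-.05*M[:,2]
x,g=held(spool(.046,.036),g-[0,0,.040],-.182,.06,g[2]-.1,g[2]-.005)
off=x[:3]-g; off=R.from_euler('z',.11).as_matrix()@off
go(onrod(-.185)-off,RY,.63)
E
```

```text
clock: 14.7
eef_pos: [0.5147, -0.115, 0.1815]
tcp_rot: [2.921, -0.254, 0.964]
wrist_force: [0.1, 1.2, -1.1]
opening: 0.406
gripper_force: 39.4
held [ 0.4805 -0.1102  0.1779 -0.1842 -0.0415] 0.0006 359 centre-gp [-0.0049 -0.0003 -0.0438]
t 14.8 open 0.406 F [ 0.3  0.7 -1.1] gp now [ 0.4844 -0.1095  0.2197]
  shift [110.4 -84.8  82.4] turn [ 0.061 -0.004 -0.082]
```

```bash
python3 -m pendant '[[1,12,-9,9,0.007,0,-0.009],[1,32,-24,24,0.018,-0.001,-0.024],[1,56,-43,42,0.031,-0.002,-0.042],[1,80,-61,60,0.044,-0.003,-0.06],[1,100,-77,75,0.055,-0.004,-0.074],[1,110,-85,82,0.061,-0.004,-0.082],[1,110,-85,82,0.061,-0.004,-0.082],[1,110,-85,82,0.061,-0.004,-0.082]]' 40; python3 - <<'E'
from h import *
s=get_state(); M=R.from_rotvec(s['tcp_rot']).as_matrix(); g=s['eef_pos']-.05*M[:,2]
x,g=held(spool(.046,.036),g-[0.005,0,.044],RY,.06,g[2]-.1,g[2]-.005)
L=R.from_euler('z',RY).as_matrix(); print((L.T@(x[:3]-ROOT)).round(4))
off=x[:3]-g
go(onrod(-.185)-off,RY,.63)
go(onrod(-.100)-off,RY,.63)
E
```

```text
clock: 15.6
eef_pos: [0.6632, -0.0551, 0.1794]
tcp_rot: [2.964, -0.106, 0.966]
wrist_force: [0.6, 0.7, -1.3]
opening: 0.408
gripper_force: 39.4
held [ 0.6289 -0.0526  0.1767 -0.1093 -0.0689] 0.0008 478 centre-gp [-0.0049  0.0004 -0.0431]
[-0.0008 -0.1839  0.0017]
t 15.7 open 0.405 F [-0.4  0.  -0.1] gp now [ 0.6337 -0.0533  0.2207]
  shift [-0.8  0.6  2.6] turn [ 0.001 -0.002 -0.001]
t 15.7 open 0.405 F [-0.4  0.  -0.1] gp now [ 0.6337 -0.0533  0.2207]
  shift [ -0.9 -84.4   2.5] turn [ 0.001 -0.002 -0.001]
```

```bash
python3 -m pendant '[[1,-0.8,-6,1.5,0,0,0],[1,-0.8,-18,1.5,0,0,0],[1,-0.8,-32,1.5,0,0,0],[1,-0.8,-46,1.5,0,0,0],[1,-0.8,-60,1.5,0,0,0],[1,-0.8,-73,1.5,0,0,0],[1,-0.8,-82,1.5,0,0,0],[1,-0.8,-82,1.5,0,0,0]]' 40; python3 - <<'E'
from h import *
s=get_state(); M=R.from_rotvec(s['tcp_rot']).as_matrix(); g=s['eef_pos']-.05*M[:,2]
x,g=held(spool(.046,.036),onrod(-.102),RY,.06,g[2]-.1,g[2]-.005)
L=R.from_euler('z',RY).as_matrix(); print((L.T@(x[:3]-ROOT)).round(4),(L.T@(g-ROOT)).round(4),s['wrist_force'])
E
```

```text
clock: 16.5
eef_pos: [0.6704, 0.0276, 0.18]
tcp_rot: [2.962, -0.104, 0.972]
wrist_force: [0.1, 0.3, -0.7]
opening: 0.404
gripper_force: 39.4
held [ 0.6367  0.0286  0.1761 -0.0466 -0.023 ] 0.0013 535 centre-gp [-0.0042 -0.0011 -0.0441]
[ 0.0011 -0.1024  0.0011] [ 0.0052 -0.101   0.0453] [ 0.08112741  0.26512297 -0.72392955]
```

```bash
python3 -m pendant '[[1,-1,0,1.5,0,0,0],[1,-2.2,0,3,0,0,0],[1,-2.2,0,3,0,0,0],[-0.1,-2.2,0,3,0,0,0],[-0.1,-2.2,0,3,0,0,0],[-0.1,-2.2,0,3,0,0,0],[-0.1,-2.2,0,3,0,0,0],[-0.1,-2.2,0,-5,0,0,0]]' 40; python3 -m pendant '[[-0.1,0,0,-12,0,0,0],[-0.1,0,0,-25,0,0,0],[-0.1,0,0,-45,0,0,0],[-0.1,0,0,-75,0,0,0],[-0.5,0,0,-105,0,0,0],[-1,0,0,-130,0,0,0],[-1,0,0,-140,0,0,0],[-1,0,0,-140,0,0,0]]' 40; python3 - <<'E'
from h import *
C=clouds(); L=R.from_euler('z',RY).as_matrix()
W=np.concatenate([C[n][1].reshape(-1,3) for n in C]);Q=(W-ROOT)@L
k=(np.hypot(Q[:,0],Q[:,2])>.03)&(np.hypot(Q[:,0],Q[:,2])<.065)
for nm,lo,hi,f,a in(("slim",-.135,-.068,spool(.046,.036),-.1),("broad",-.062,.02,spool(.055,.056),-.028)):
    V=W[k&(Q[:,1]>lo)&(Q[:,1]<hi)]; x,m,n=fit(V,f,list(onrod(a))+[RY,0],pitch=True); print(nm,((x[:3]-ROOT)@L).round(4),x[3:].round(3),m,n)
cv2.imwrite("pics/r2.png",cv2.resize(C["scene"][0][160:300,280:460],None,fx=3.5,fy=3.5,interpolation=2))
W=np.concatenate([pts(C[n][1],(.425,.09),(.05,.05),.008,.06) for n in C]); print(fit(W,box((.044,.064,.044)),[.425,.091,.022,.07,0]))
go((.425,.091,.2),.07,.63)
E
```

```text
clock: 17.4
eef_pos: [0.6656, 0.0269, 0.1815]
tcp_rot: [2.963, -0.106, 0.968]
wrist_force: [-0.5, -0.2, 0.0]
opening: 0.554
gripper_force: 0.0
clock: 18.2
eef_pos: [0.5838, 0.0332, 0.2985]
tcp_rot: [2.96, -0.106, 0.979]
wrist_force: [-0.2, 0.7, 0.5]
opening: 0.886
gripper_force: 0.0
slim [ 0.0006 -0.1055 -0.0036] [ 0.034 -0.034] 0.0010109215753313313 592
broad [-0.     -0.0288 -0.0039] [-0.072 -0.   ] 0.0007414731378037522 946
(array([0.4243753 , 0.09191839, 0.02259463, 0.05406805, 0.        ]), np.float64(0.0011336636507488264), 372)
t 18.3 open 0.977 F [0.7 0.2 0.5] gp now [0.5537 0.0351 0.3352]
  shift [-187.1  -50.8   30.4] turn [ 0.084 -0.004 -0.114]
```

View pics/r2.png

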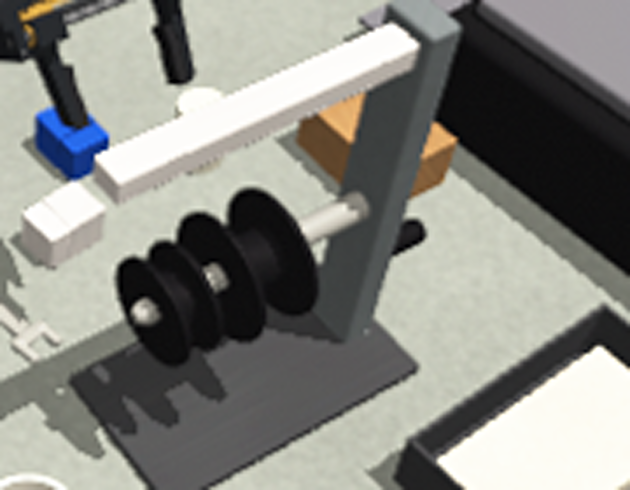

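Both spools are on the rod: the broad one is home at −28.8 mm, the slim one at −105 mm, and the rod end still sticks out of it (at (145,310)). For the cap I'll grip its 44 mm sides, with the tool tilted along the rod from the −y side so it clears the lamp end.

```bash
cat >> h.py <<'E'
def tool2(y,tilt):
    d=ax(y); e=np.array([np.cos(y),np.sin(y),0]); z=np.sin(tilt)*d-np.array([0,0,np.cos(tilt)])
    return np.stack([np.cross(e,z),e,z],1)
def go2(gp,y,tilt=.66):
    s=get_state(); M=R.from_rotvec(s['tcp_rot']).as_matrix(); T=tool2(y,tilt)
    p=np.array(gp)+.050*T[:,2]; print("t",round(s['clock'],2),"open",round(s['opening'],3),"F",np.round(s['wrist_force'],1),"gp now",np.round(s['eef_pos']-.05*M[:,2],4))
    print("  shift",np.round(M.T@(p-s['eef_pos'])*1000,1),"turn",np.round(R.from_matrix(M.T@T).as_rotvec(),3))
E
python3 -c "
from h import *
print(get_state()['q'].round(2))
go2((.425,.08,.22),.065)"
```

```text
[ 0.07 -0.36  2.18 -0.13  0.7   1.78]
t 18.3 open 0.977 F [0.7 0.2 0.5] gp now [0.5537 0.0351 0.3352]
  shift [-201.   -66.    -5.7] turn [ 1.029  0.02  -1.362]
```

```bash
python3 -m pendant '[[-1,-15,-5,0,0.08,0,-0.105],[-1,-32,-11,0,0.16,0,-0.21],[-1,-50,-17,0,0.24,0,-0.32],[-1,-68,-23,0,0.32,0.005,-0.425],[-1,-86,-29,-2,0.4,0.007,-0.53],[-1,-104,-35,-3,0.48,0.01,-0.635],[-1,-122,-40,-4,0.56,0.01,-0.74],[-1,-140,-46,-4,0.64,0.012,-0.847]]' 40; python3 -c "
from h import *
print(get_state()['q'].round(2))
go2((.425,.08,.22),.065)"
```

```text
clock: 19.1
eef_pos: [0.4703, 0.0872, 0.2134]
tcp_rot: [-2.482, -1.163, -0.826]
wrist_force: [0.2, -0.2, 0.0]
opening: 1.002
gripper_force: 0.0
[-0.33 -0.36  2.33  0.71  1.05  0.04]
t 19.1 open 1.002 F [ 0.2 -0.2  0. ] gp now [0.4514 0.0638 0.2533]
  shift [-29.8 -51.   19.3] turn [ 0.453  0.01  -0.606]
```

```bash
python3 -m pendant '[[-1,-5,-8,3,0.075,0,-0.1],[-1,-10,-16,6,0.15,0,-0.2],[-1,-15,-25,10,0.225,0.005,-0.3],[-1,-20,-34,13,0.3,0.007,-0.4],[-1,-25,-42,16,0.375,0.01,-0.5],[-1,-30,-51,19,0.453,0.01,-0.606],[-1,-30,-51,19,0.453,0.01,-0.606],[-1,-30,-51,19,0.453,0.01,-0.606]]' 40; python3 - <<'E'
from h import *
print(get_state()['q'].round(2))
s=get_state(); M=R.from_rotvec(s['tcp_rot']).as_matrix(); print(M.round(3))
C=clouds()
for n in C:
    im,W=C[n]; P=((W-s['eef_pos'])@M).reshape(-1,3)*1000
    k=(np.abs(P[:,0])<20)&(np.abs(P[:,1])<68)&(np.abs(P[:,1])>38)&(P[:,2]>-90)&(P[:,2]<20)&(W.reshape(-1,3)[:,2]>.1); P=P[k]
    print(n,np.sort(P[:,2])[-10:].round(1))
    for sg in(-1,1):
        q=P[(P[:,2]<-35)&(P[:,1]*sg>0)]; print(sg,len(q),np.percentile(q[:,1],[2,50,98]).round(1),np.percentile(q[:,0],[2,50,98]).round(1))
d=ax(.065)
go2(np.array([.4246,.0916,.10])-.012*d,.065)
E
```

```text
clock: 19.9
eef_pos: [0.4243, 0.1105, 0.1813]
tcp_rot: [-1.782, -1.886, -0.609]
wrist_force: [0.1, -0.0, -0.1]
opening: 1.001
gripper_force: 0.0
[-0.31 -0.07  2.17  0.62  1.36 -0.61]
[[-0.045  0.998 -0.036]
 [ 0.789  0.057  0.612]
 [ 0.613 -0.001 -0.79 ]]
scene [-44.2 -43.7 -43.5 -43.  -39.9 -39.6 -38.9 -38.6 -35.5 -32.7]Traceback (most recent call last):
  File "<stdin>", line 10, in <module>
    return _quantile_unchecked(
        a, q, axis, out, overwrite_input, method, keepdims, weights)
    return _ureduce(a,
                    func=_quantile_ureduce_func,
    ...<5 lines>...
                    overwrite_input=overwrite_input,
                    method=method)
    r = func(a, **kwargs)
    result = _quantile(arr,
                       quantiles=q,
    ...<2 lines>...
                       out=out,
                       weights=wgt)
    slices_having_nans = np.isnan(arr[-1, ...])
                                  ~~~^^^^^^^^^
IndexError: index -1 is out of bounds for axis 0 with size 0
```

The offset is along the tool: the tips are again at about −32 mm. Going down onto the cap.

```bash
python3 -c "
from h import *
d=ax(.065)
g=np.array([.4246,.0916,0])-.012*d
go2(g+[0,0,.11],.065)
go2(g+[0,0,.029],.065)"
```

```text
t 20.0 open 0.999 F [ 0.4 -0.6  0.2] gp now [0.426  0.0798 0.2217]
  shift [-68.4  -1.   88.2] turn [ 0.005  0.001 -0.005]
t 20.0 open 0.999 F [ 0.4 -0.6  0.2] gp now [0.426  0.0798 0.2217]
  shift [-118.    -1.   152.3] turn [ 0.005  0.001 -0.005]
```

```bash
python3 -m pendant '[[-1,-20,-1,26,0,0,-0.005],[-1,-46,-1,59,0,0,-0.005],[-1,-72,-1,93,0,0,-0.005],[-1,-95,-1,122,0,0,-0.005],[-1,-110,-1,142,0,0,-0.005],[-1,-117,-1,151,0,0,-0.005],[-1,-117,-1,151,0,0,-0.005]]' 40; python3 -m pendant '[[1,0,0,0,0,0,0],[1,0,0,0,0,0,0],[1,0,0,0,0,0,0],[1,0,0,0,0,0,0],[1,0,0,0,0,0,0],[1,0,0,0,0,0,0],[1,0,0,0,0,0,0],[1,0,0,0,0,0,0]]' 40; python3 -c "
from h import *
s=get_state();M=R.from_rotvec(s['tcp_rot']).as_matrix();g=s['eef_pos']-.05*M[:,2]
go2(g+[0,0,.24],RY)"
```

```text
clock: 20.7
eef_pos: [0.4229, 0.1104, -0.009]
tcp_rot: [-1.776, -1.893, -0.611]
wrist_force: [-0.1, 0.5, -0.4]
opening: 0.999
gripper_force: 0.0
clock: 21.5
eef_pos: [0.4243, 0.1101, -0.008]
tcp_rot: [-1.775, -1.896, -0.613]
wrist_force: [-0.5, -1.8, 4.2]
opening: 0.492
gripper_force: 40.0
t 21.5 open 0.492 F [-0.5 -1.8  4.2] gp now [0.4261 0.0796 0.0315]
  shift [ 146.8    5.3 -189.9] turn [-0.079  0.001  0.11 ]
```

```bash
python3 -m pendant '[[1,6,0,-8,0,0,0],[1,20,0,-26,0,0,0],[1,37,0,-48,0,0,0],[1,55,0,-71,0,0,0],[1,74,0,-95,0,0,0],[1,90,0,-116,0,0,0],[1,95,0,-122,0,0,0],[1,95,0,-122,0,0,0]]' 40; python3 - <<'E'
from h import *
s=get_state();M=R.from_rotvec(s['tcp_rot']).as_matrix();g=s['eef_pos']-.05*M[:,2]
def P(C):return np.concatenate([C[n][1].reshape(-1,3) for n in C])
x,_=held(box((.044,.064,.044)),g+.012*ax(.065)-[0,0,.0075],.065,.045,g[2]-.033,g[2]+.03)
off=R.from_euler('z',RY-.065).as_matrix()@(x[:3]-g); print(off.round(4))
t=onrod(-.192)-off
go2([.43,t[1],t[2]],RY); go2(t,RY)
E
```

```text
clock: 22.3
eef_pos: [0.4237, 0.1103, 0.147]
tcp_rot: [-1.776, -1.899, -0.614]
wrist_force: [-0.4, 0.3, -1.2]
opening: 0.501
gripper_force: 40.0
held [ 0.4223  0.0856  0.1938  0.0103 -0.562 ] 0.0001 5 centre-gp [-0.003   0.0059  0.0072]
[-0.0022  0.0062  0.0072]
t 22.4 open 0.497 F [-0.4  0.2 -1.5] gp now [0.424  0.0801 0.1846]
  shift [-126.8    0.5  -76.9] turn [-0.08   0.001  0.109]
t 22.4 open 0.497 F [-0.4  0.2 -1.5] gp now [0.424  0.0801 0.1846]
  shift [-137.5  201.5  -84.3] turn [-0.08   0.001  0.109]
```

```bash
python3 - <<'E'
from h import *
off=.012*ax(RY)-[0,0,.008]
t=onrod(-.195)-off
go2([.43,t[1],t[2]],RY); go2(t,RY)
E
```

```text
t 22.4 open 0.497 F [-0.4  0.2 -1.5] gp now [0.424  0.0801 0.1846]
  shift [-124.4   -0.   -94.3] turn [-0.08   0.001  0.109]
t 22.4 open 0.497 F [-0.4  0.2 -1.5] gp now [0.424  0.0801 0.1846]
  shift [-134.9  197.7 -101.5] turn [-0.08   0.001  0.109]
```

```bash
python3 -m pendant '[[1,-12,0,-9,-0.008,0,0.01],[1,-32,0,-24,-0.02,0,0.03],[1,-56,0,-42,-0.036,0,0.05],[1,-82,0,-62,-0.052,0,0.072],[1,-106,0,-80,-0.068,0,0.092],[1,-124,0,-94,-0.08,0,0.109],[1,-124,0,-94,-0.08,0,0.109],[1,-124,0,-94,-0.08,0,0.109]]' 40; python3 - <<'E'
from h import *
off=.012*ax(RY)-[0,0,.008]
t=onrod(-.195)-off
go2(t,RY)
E
```

```text
clock: 23.2
eef_pos: [0.4322, -0.0441, 0.1433]
tcp_rot: [-1.914, -1.78, -0.655]
wrist_force: [-0.2, 0.5, -1.1]
opening: 0.495
gripper_force: 40.0
t 23.2 open 0.495 F [-0.2  0.5 -1.1] gp now [ 0.43   -0.0748  0.1827]
  shift [ 10.8 197.7   7.7] turn [-0.001 -0.001 -0.001]
```

```bash
python3 -m pendant '[[1,0,15,0,0,0,0],[1,2,42,1,0,0,0],[1,4,76,3,0,0,0],[1,6,112,5,0,0,0],[1,8,148,6,0,0,0],[1,10,178,7,0,0,0],[1,10.8,197,7.7,0,0,0],[1,10.8,197,7.7,0,0,0]]' 40; python3 -m pendant '[[1,0,0,0,0,0,0]]' 40; python3 - <<'E'
from h import *
s=get_state();M=R.from_rotvec(s['tcp_rot']).as_matrix();g=s['eef_pos']-.05*M[:,2]
off=.012*ax(RY)-[0,0,.008]; c=g+off; L=R.from_euler('z',RY).as_matrix()
print("nominal",((c-ROOT)@L).round(4))
C=clouds()
for n in ("scene","top","both"):
    W=np.concatenate([C[k][1].reshape(-1,3) for k in (C if n=="both" else [n])]); im=np.concatenate([C[k][0].reshape(-1,3) for k in (C if n=="both" else [n])])
    b=box((.05,.07,.05))((W-c)@L)<.004
    b&=(im.max(1)>90)   # light cap, not black fingers
    V=W[b]
    if len(V)<20: print(n,len(V)); continue
    x,m,k=fit(V,box((.044,.064,.044)),list(c)+[RY,0],pitch=True); print(n,((x[:3]-ROOT)@L).round(4),x[3:].round(3),round(m,4),k)
im=C["scene"][0]; cv2.imwrite("pics/c1.png",cv2.resize(im[190:310,260:400],None,fx=4.5,fy=4.5,interpolation=2))
E
```

```text
clock: 24.0
eef_pos: [0.6332, -0.0435, 0.145]
tcp_rot: [-1.912, -1.787, -0.657]
wrist_force: [-0.3, 0.2, 0.2]
opening: 0.495
gripper_force: 40.0
clock: 24.1
eef_pos: [0.6304, -0.0439, 0.1447]
tcp_rot: [-1.912, -1.785, -0.655]
wrist_force: [-0.3, 0.0, -1.3]
opening: 0.493
gripper_force: 40.0
nominal [ 0.     -0.1938  0.0012]
scene [-0.0022 -0.1936  0.0003] [-0.084  0.007] 0.0008 243
top [-0.0011 -0.1957 -0.0009] [-0.062  0.015] 0.0016 344
both [-0.002  -0.1939 -0.0006] [-0.085  0.025] 0.0011 587
```

View pics/c1.png

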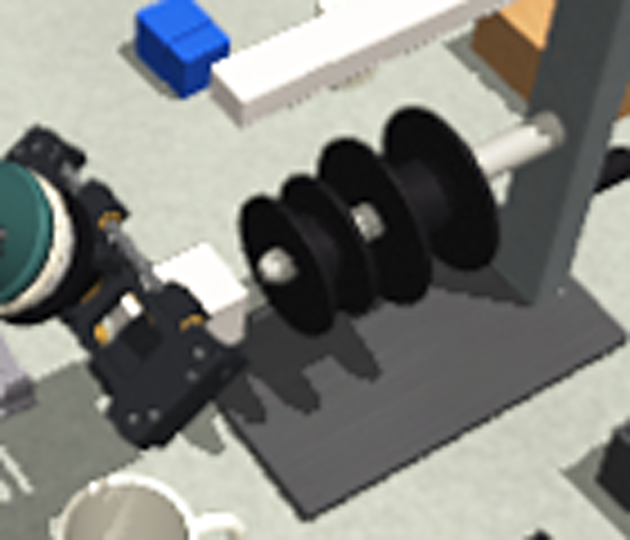

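The cap sits in front of the rod tip (at (275,262)), on axis within 2 mm. Pushing it on.

```bash
python3 -m pendant '[[1,3,1,2.3,0,0,0],[1,8,1,6.2,0,0,0],[1,13,1,10,0,0,0],[1,18,1,14,0,0,0],[1,23,1,18,0,0,0],[1,28,1,22,0,0,0],[1,32,1,25,0,0,0],[1,36,1,28,0,0,0]]' 40;  python3 - <<'E'
from h import *
s=get_state();M=R.from_rotvec(s['tcp_rot']).as_matrix();g=s['eef_pos']-.05*M[:,2]
off=.012*ax(RY)-[0,0,.008]; L=R.from_euler('z',RY).as_matrix()
print("nominal",((g+off-ROOT)@L).round(4),s['wrist_force'],s['ft_torque'])
E
```

```text
clock: 25.0
eef_pos: [0.6347, 0.0004, 0.1454]
tcp_rot: [-1.914, -1.784, -0.656]
wrist_force: [0.8, -1.4, -1.0]
opening: 0.491
gripper_force: 40.0
nominal [ 0.0011 -0.1493  0.0019] [ 0.78181842 -1.41520311 -1.02259853] [-0.50484824  0.00150658  0.04286988]
```

```bash
python3 -m pendant '[[1,3,0,2.3,0,0,0],[1,6,0,4.7,0,0,0],[1,9,0,7,0,0,0],[1,12,0,9.3,0,0,0],[1,14,0,10.9,0,0,0],[1,15.5,0,12,0,0,0],[1,15.5,0,12,0,0,0]]' 40;  python3 - <<'E'
from h import *
s=get_state();M=R.from_rotvec(s['tcp_rot']).as_matrix();g=s['eef_pos']-.05*M[:,2]
off=.012*ax(RY)-[0,0,.008]; L=R.from_euler('z',RY).as_matrix()
print("nominal",((g+off-ROOT)@L).round(4),s['wrist_force'],s['ft_torque'])
E
```

```text
clock: 25.7
eef_pos: [0.6362, 0.0198, 0.1454]
tcp_rot: [-1.914, -1.784, -0.656]
wrist_force: [0.1, 0.3, -1.7]
opening: 0.498
gripper_force: 40.0
nominal [ 0.0012 -0.1298  0.002 ] [ 0.05685081  0.29642464 -1.67887887] [-0.40309695 -0.06384676 -0.02589826]
```

```bash
python3 -m pendant '[[1,0.6,0,0.5,0,0,0],[1,1.2,0,1,0,0,0],[1,1.6,0,1.2,0,0,0],[1,1.6,0,1.2,0,0,0]]' 40;  python3 - <<'E'
from h import *
s=get_state();M=R.from_rotvec(s['tcp_rot']).as_matrix();g=s['eef_pos']-.05*M[:,2]
off=.012*ax(RY)-[0,0,.008]; L=R.from_euler('z',RY).as_matrix()
print("nominal",((g+off-ROOT)@L).round(4),s['wrist_force'])
C=clouds(); W=np.concatenate([C[n][1].reshape(-1,3) for n in C]);im=np.concatenate([C[n][0].reshape(-1,3) for n in C]);Q=(W-ROOT)@L; r=np.hypot(Q[:,0],Q[:,2])
for nm,k,f,a in(("slim",(r>.034)&(r<.06)&(Q[:,1]>-.099)&(Q[:,1]<-.06),spool(.046,.036),-.076),("broad",(r>.03)&(r<.065)&(Q[:,1]>-.055)&(Q[:,1]<.02),spool(.055,.056),-.028),("cap",(im.max(1)>90)&(box((.05,.07,.05))(Q-[0,-.128,0])<.003),box((.044,.064,.044)),-.128)):
    x,m,n=fit(W[k],f,list(onrod(a))+[RY,0],pitch=True); print(nm,((x[:3]-ROOT)@L).round(4),x[3:].round(3),round(m,4),n)
E
```

```text
clock: 26.1
eef_pos: [0.6363, 0.0215, 0.1455]
tcp_rot: [-1.915, -1.784, -0.657]
wrist_force: [-0.3, -0.2, -2.0]
opening: 0.493
gripper_force: 40.0
nominal [ 0.0012 -0.1281  0.002 ] [-0.26489946 -0.19362023 -2.035328  ]
slim [ 0.0005 -0.0781 -0.0031] [-0.072 -0.001] 0.0007 416
broad [ 0.0004 -0.0288 -0.0039] [-0.07   0.001] 0.0008 592
cap [ 0.0009 -0.1279  0.0003] [-0.047  0.012] 0.0012 486
```

```bash
python3 -m pendant '[[1,-0.6,0,0.8,0,0,0],[1,-1.2,0,1.6,0,0,0],[-1,-1.2,0,1.6,0,0,0],[-1,-1.2,0,1.6,0,0,0],[-1,-1.2,0,1.6,0,0,0],[-1,-1.2,0,1.6,0,0,0],[-1,-1.2,0,1.6,0,0,0],[-1,-1.2,0,1.6,0,0,0]]' 40; python3 -m pendant '[[-1,0,0,-8,0,0,0],[-1,0,0,-25,0,0,0],[-1,0,0,-50,0,0,0],[-1,0,0,-80,0,0,0],[-1,0,0,-105,0,0,0],[-1,0,0,-120,0,0,0],[-1,0,0,-120,0,0,0],[-1,0,0,-120,0,0,0]]' 40; python3 - <<'E'
from h import *
L=R.from_euler('z',RY).as_matrix()
C=clouds(); W=np.concatenate([C[n][1].reshape(-1,3) for n in C]);im=np.concatenate([C[n][0].reshape(-1,3) for n in C]);Q=(W-ROOT)@L; r=np.hypot(Q[:,0],Q[:,2])
for nm,k,f,a in(("slim",(r>.034)&(r<.06)&(Q[:,1]>-.099)&(Q[:,1]<-.06),spool(.046,.036),-.076),("broad",(r>.03)&(r<.065)&(Q[:,1]>-.055)&(Q[:,1]<.02),spool(.055,.056),-.028),("cap",(im.max(1)>90)&(box((.05,.07,.05))(Q-[0,-.128,0])<.003),box((.044,.064,.044)),-.128)):
    x,m,n=fit(W[k],f,list(onrod(a))+[RY,0],pitch=True); print(nm,((x[:3]-ROOT)@L).round(4),x[3:].round(3),round(m,4),n)
cv2.imwrite("pics/f1.png",cv2.resize(C["scene"][0][150:340,220:440],None,fx=3,fy=3,interpolation=2)); print(get_state()['gripper_force'],get_state()['wrist_force'])
E
```

```text
clock: 27.0
eef_pos: [0.6363, 0.0215, 0.1435]
tcp_rot: [-1.914, -1.784, -0.657]
wrist_force: [-0.3, 0.3, 1.1]
opening: 0.993
gripper_force: 0.0
clock: 27.8
eef_pos: [0.6309, -0.052, 0.2383]
tcp_rot: [-1.915, -1.784, -0.657]
wrist_force: [-0.7, -0.1, 0.4]
opening: 0.998
gripper_force: 0.0
slim [-0.0002 -0.0782 -0.0034] [-0.075 -0.006] 0.0007 451
broad [-0.0001 -0.0287 -0.0037] [-0.075  0.005] 0.0008 597
cap [-0.0004 -0.1281 -0.0031] [-0.075  0.009] 0.001 855
0.0 [-0.34504012  0.32203135  0.09391111]
```

View pics/f1.png

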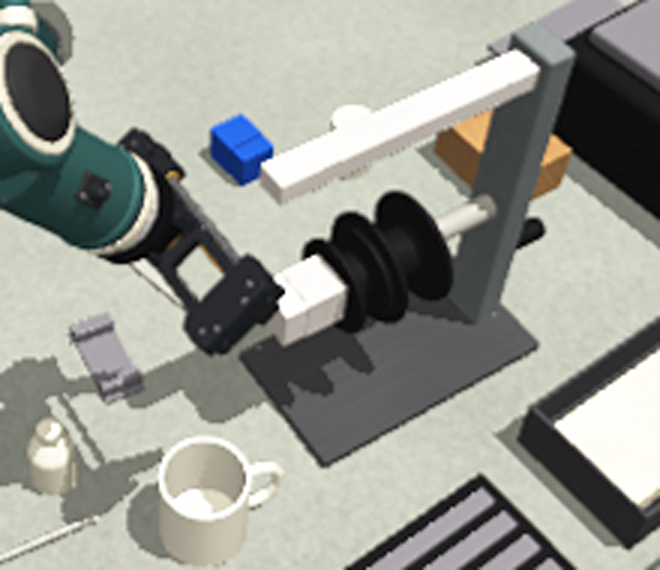

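The cap (around (310,298)) is over the rod end, with both spools side by side against the disc. All three measured positions are in tolerance and the gripper is clear.

```bash
python3 -c "
from station import *
print(finish_job())"
```

```text
the job is handed in; nothing more can be done
None
```

The job is handed in: both spools (broad, then slim) are on the rod against the stop disc and the cap is fully home, all released, with each part's last measured position within tolerance; `finish_job()` gave no verdict.

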